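Seat the drilling template on its twin pins and clamp it

ROBOT

A 7-joint arm with a two-finger parallel gripper is mounted at the origin on the work surface. World frame = base frame: x ahead of the robot, y to its left, z up, the work surface at z = 0. Lengths are in m, angles in rad, forces in N, time in s.
With the tool pointing down it reaches from about 0.425 to 0.925 m from the base axis. Payload 6.8 kg.
Tool frame: the origin (TCP) lies on the centre line of the jaws, within the pads' length; the fingertips stand 8 mm ahead of it and the grasp point (between the pads) lies 11 mm behind it (r.finger_overhang is the distance from the TCP to the fingertips, in m); x points along the fingers, z is the direction in which the jaws open and shut, and the axes are right-handed (so a half turn about x gives the same grasp; the last joint's range is limited). The gripper opens to 85 mm and grips with 20 to 120 N. Pads are 22 mm wide; open, the fingers measure 114 mm over their backs; the gripper's body (76 mm by 85 mm) begins 54 mm behind the grasp point. The pads swing forward as they close: fully open they stand 13 mm farther back than shut.
Start: joints at [1.214, 0.477, 0.022, 1.555, -0.011, 1.109, -0.083], TCP at [0.166, -0.654, 0.239] pointing down, gripper open.
Joint ranges: [-2.96, 2.96], [-0.34, 2.1], [-1.41, 1.46], [0.24, 2.44], [-1.37, 4.51], [0.17, 1.92], [-2.96, 2.96]. Speed limits (rad/s): [2.39, 2.39, 3.14, 3.14, 3.14, 3.14, 3.14].

INTERFACE

Orientations are given as a rotation vector (axis times angle).
In Python, from bench import r gives the robot as it stands. The module is installed in compiled form; this text tells all that it offers.
- The arm moves only by the tool play_rows, never from a script. Its argument "plan" is a list of rows, each a list of 5 numbers: the opening, from -1 (shut) to 1 (fully open), then the shift along the world's x, y, z in m, then the turn about the world's z in rad. A call has 1 to 10 rows; each row is the pose to reach, as a shift and turn from the pose commanded when the call began; what a row does not reach only later rows make up. A row lasts 1/10 s, in which the tool goes at most 50 mm and 8.59 degrees, less where a joint would pass 70% of its speed; a pose out of reach is approached as far as the arm can. A call with a gripper value outside its range is refused whole. The fingers move at their own pace and stop on an object; "force" is the grip in N (left out, the last holds). Time passes only in rows, so rows that repeat a pose let the fingers close. It gives the time, the measured TCP pose, the force and the opening at its end, in the units of the state.
- r.get_obs(): the state, without advancing time (a new reading comes with each control period).
- r.grab_frame(name): name is "side" or "top"; returns a dict with "pixels" (420x560x3 uint8, blue, green, red), "z_map" (420x560 float32, m along the optical axis (not along the pixel's ray), 0 where there is no reading), "vfov" (degrees; the focal length in pixels is half the picture's height over the tangent of half this angle, whatever the lens; pixels are square), "cx", "cy" (the principal point, pixels), "R" (3x3) and "t" (3): a world point X has camera coordinates R X + t. Camera axes: x right, y down, z forward; pixel columns grow to the right and rows downward; lengths in m; the calibration is good to about 2 mm. A picture is of the moment at which its call begins.
- r.hand_in(): hands the job in, once; it reports no verdict.
Trained networks look in a picture, given as the dict that the camera call returned (one of the last four; its "shot" number tells which), for a name from the list of things; names that differ only in an ending like _2 or _b are one class to them, and where a whole thing is asked for, a point or a joint stands for the part that bears it (a point fixed in the world has none). Each returns a list of dicts, best first, with "conf" (0 to 1); they miss things now and then, are a little off and sometimes report something else, mostly with a low value. They report only what shows in the picture. A call takes as long as a camera call. They do not tell look-alikes from the thing itself.
- r.outline_of(picture, label): "mask" (420x560 bool, what is visible of it) and "bbox" ([left, top, right, bottom] as shares, 0 to 1, of the picture: columns of its width, rows of its height, round what is visible of it).
- r.pinpoint(picture, label): "position" ([column, row] as shares, 0 to 1, of the picture: columns of its width, rows of its height: a listed point, or the origin of a listed thing).
The state is a dict: "clock": time; "joints": joint angles; "qvel": joint speeds; "tau": joint torques, N m; "tcp_pos": TCP position; "orientation": TCP orientation; "contact_force": force on the tool from outside, world axes, zero at the start; "moment": the same for the moment, N m; "grip_width": finger opening in m.
Only numpy, scipy, OpenCV 4.12 (cv2) and the standard library are available. Lean on these libraries where they do the work, as an engineer would, in place of code of your own. Each camera call takes 0.05 s, during which the arm holds its last target.

TASK

Draw the flat drilling template lengthwise out of its strap holder, lay it across the two battens of the wooden stand and let go, then take it again by its middle. Hang it on the jig's two pins, both holes at once, and lower it flat and fully home before letting go. Then slide the jig's clamp carriage over the template's end as far as its stop, and leave everything else on the bench where it is.

Things in the scene. Friction and masses are not known exactly. Their poses are not given: they have to be found in the camera images.
- template: Drilling template: flat bare-aluminium bar 220 long (own y) x 48 wide (own x) x 8 mm thick, about 0.2 kg; both ends alike, with two 13 mm through holes on its long centre line, 80 mm either side of its middle. Origin: centre of its underside. At the start it lies flat in the holder, along the holder's y, its middle under the strap (within 12 mm), both ends sticking out.
- hole_a (a point): Centre of the template's hole on its own -y side, at its underside.
- hole_b (a point): Centre of the template's hole on its own +y side, at its underside.
- holder: Fixed strap holder: wood block 74 (x) x 60 (y) x 30 mm high on whose top the template lies, bridged by a steel strap 68 (x) x 60 (y) mm, underside 48 and top 52 mm above the bench; the passage below it is 60 mm wide and 18 mm high and is open at both ends, along own +y and -y. Origin: centre of its underside, on the bench. Its y axis, like the stand's and jig's, is within 13 degrees of world y.
- stand: Fixed wooden stand: board 110 (x) x 130 (y) x 6 mm with two battens running along x, each 100 (x) x 20 (y), tops 30 mm above the bench, centred at y = -45 and +45 mm, 70 mm clear between them. The template is laid across both, along own y. Holder and stand swap sides between starts. Origin: centre of its underside, on the bench.
- jig: Fixed grey drilling jig, base 130 (x) x 380 (y) x 8 mm, from y = -130 to +250 mm, the clamp at the +y end. Origin: on the bench, midway between the two pins. Four fences, inner faces at x = -29 and +29 mm, 8 mm thick, tops 46 mm above the bench, run from 40 to 106 mm either side of the middle; the 80 mm gap between them leaves room for fingers at the middle, down to the base.
- seat (a point): Centre of the jig's steel seat, straight above the jig's origin, 32 mm above the bench. The seat is 36 mm wide (narrower than the template) and 216 mm long along jig y. The template's underside rests here when home, its middle at this point and its long axis along jig y, either way round.
- pin_a (a point): Tip of the upright steel pin at jig y = -80 mm, 58 mm above the bench. Pin 10 mm in diameter up to 46 mm above the bench, then tapering to 4 mm at the tip.
- pin_b (a point): Tip of the like pin at jig y = +80 mm, 58 mm above the bench.
- clamp (a joint): Clamp carriage slide, in m: 0 = fully open, grows as the carriage moves along the jig's -y towards the pins, 0.075 = at its hard stop with its tongue 10 mm over the template's end (3 mm above the top of a template that is home). Starts between 0 and 0.03; friction 2 N plus light damping; stays where left.
- clamp_grip (a point): Point on the axis of the carriage's black square grip post, 22 x 22 mm, which stands from 48 to 93 mm above the bench; the point is 83 mm above the bench. The post stands on a block 60 (x) x 40 (y) mm. With the slide at 0 it lies at jig x = 0, y = +211 mm.
- tape_roll: Bystander: brown roll 90 mm across, 48 mm high. Origin under its centre.
- screwdriver: Bystander: screwdriver lying on the bench, red handle, about 200 mm long.
- wrench: Bystander: steel wrench lying on the bench, under 200 mm long.
- screw_jar: Bystander: glass jar 64 mm across, 75 mm high. Origin under its centre.
- padlock: Bystander: brass padlock standing on its base, 40 x 22 mm, 68 mm high with its shackle. Origin under its centre.
Things that resemble listed ones, but are neither listed nor needed, are in the scene too. What is shaped like the template but green is not meant.

How it is judged:
On the way, in this order (a step that is already met when the one before it is completed fails the run):
1. the template lies flat across the stand's battens, let go (contact force between template and stand above 0.8 N and contact force between template and the fingers below 0.1 N and angle between template's own z axis and vertical below 0.06 rad and linear speed of template below 0.02 m/s and horizontal distance between template and stand below 0.05 m), for 0.2 s.
2. the template is down on both pins, flat and home on the jig's seat, while the fingers still hold it (z of template in the frame of jig between 0.029 and 0.035 m and angle between template's own z axis and vertical below 0.03 rad and x of template in the frame of jig between -0.004 and 0.004 m and y of template in the frame of jig between -0.004 and 0.004 m and angle between the y axis of template and the y axis of jig, either way round below 0.035 rad and contact force between template and the fingers above 0.5 N), for 0.1 s.
3. the clamp carriage is at its stop with the template home (z of template in the frame of jig between 0.029 and 0.035 m and angle between template's own z axis and vertical below 0.03 rad and x of template in the frame of jig between -0.004 and 0.004 m and y of template in the frame of jig between -0.004 and 0.004 m and angle between the y axis of template and the y axis of jig, either way round below 0.035 rad and value of joint clamp above 0.071 m), for 0.2 s.
At the end, for the whole second after the job is handed in: The template lies home on the jig over both pins (underside within 3 mm of the seat, level, middle within 4 mm of the jig's middle, within 2 degrees of its axis), released and at rest, and the clamp carriage stands within 4 mm of its stop (all of step 3 and linear speed of template below 0.01 m/s and contact force between template and the fingers below 0.1 N and velocity of joint clamp below 0.005 m/s); the robot touches nothing.
It fails at once if a bystander (roll, screwdriver, wrench, jar or padlock) is moved more than 30 mm (distance of any of tape_roll, screwdriver, wrench, screw_jar, padlock from where it was at the start of the episode above 0.03 m).
It also fails if it takes over 64 s, if anything falls off the work surface, if the arm or the gripper's body presses on something with over 40 N, if the wrist force passes 120 N, or if a joint passes its speed limit or range.

## Working session

There is one attempt and no reset: what is moved stays moved. The work goes in short steps, Python scripts to look and compute and a tool call to move; the robot and the scene stay as the last step left them, time stands still between calls to the robot, and variables do not carry over. Pictures are saved under pics/ and viewed, and the job is handed in when it is done.

Besides the shell and the picture viewer there is one more tool, called after "Emit:" as a command line: name --pt "numbers of a row" for each row, then --argument value for the rest. play_rows: Moves the arm, as the interface text tells. Its arguments: {"type":"object","properties":{"plan":{"type":"array","items":{"type":"array","items":{"type":"number"}}},"force":{"type":"number"}},"required":["plan"]}

```bash
mkdir -p pics; ls
cat > h.py <<'E'
import numpy as np, cv2
from bench import r
def K(f):
    fl=210/np.tan(np.radians(f["vfov"])/2); return fl
def world(f,u,v,z=None):
    fl=K(f); u=np.asarray(u,float); v=np.asarray(v,float)
    if z is None: z=f["z_map"][v.astype(int),u.astype(int)]
    c=np.stack([(u-f["cx"])/fl*z,(v-f["cy"])/fl*z,z*np.ones_like(u)],-1)
    return (c-f["t"])@f["R"]
def onplane(f,u,v,h):
    fl=K(f); d=np.array([(u-f["cx"])/fl,(v-f["cy"])/fl,1.]); R=np.array(f["R"]);t=np.array(f["t"])
    C=-R.T@t; D=R.T@d; s=(h-C[2])/D[2]; return C+s*D
def proj(f,X):
    c=np.array(f["R"])@np.array(X)+f["t"]; fl=K(f); return c[0]/c[2]*fl+f["cx"],c[1]/c[2]*fl+f["cy"]
E
python3 - <<'E'
from h import *
o=r.get_obs(); print({k:np.round(v,3) for k,v in o.items()}, r.finger_overhang)
for n in ["top","side"]:
    f=r.grab_frame(n); cv2.imwrite(f"pics/{n}0.png",f["pixels"]); print(n,f["vfov"],f["cx"],f["cy"],np.round(-np.array(f["R"]).T@f["t"],3),np.round(f["R"],2).tolist())
    for l in ["template","holder","stand","jig","clamp","hole_a","pin_a","pin_b","seat","clamp_grip","tape_roll","screwdriver","wrench","screw_jar","padlock"]:
        for d in r.pinpoint(f,l)[:3]:
            p=d["position"];u,v=p[0]*560,p[1]*420
            print(l,round(d["conf"],2),round(u),round(v),np.round(world(f,u,v),3))
E
```

```text
pics
{'clock': np.float64(0.0), 'joints': array([ 1.214,  0.478,  0.022,  1.556, -0.011,  1.109, -0.083]), 'qvel': array([ 0.001,  0.002,  0.001, -0.001,  0.001, -0.002, -0.001]), 'tau': array([ 0.0000e+00, -5.9644e+01,  1.6080e+00, -2.8119e+01,  1.2000e-02,
        9.0000e-03,  0.0000e+00]), 'tcp_pos': array([ 0.166, -0.654,  0.238]), 'orientation': array([ 1.025,  1.318, -1.023]), 'contact_force': array([ 0.184,  0.276, -0.201]), 'moment': array([-0.032, -0.023, -0.008]), 'grip_width': np.float64(0.086)} 0.008
top 53.69900385736836 273.9391547723066 214.4541311812569 [ 0.369 -0.013  1.082] [[-0.02, -1.0, -0.0], [-0.99, 0.02, -0.11], [0.11, -0.0, -0.99]]
template 0.94 197 228 [0.456 0.178 0.053]
template 0.84 164 303 [0.271 0.271 0.005]
holder 0.92 202 228 [0.456 0.164 0.053]
stand 0.58 338 227 [ 0.457 -0.182  0.004]
jig 0.8 278 159 [ 0.634 -0.029  0.034]Traceback (most recent call last):
  File "<stdin>", line 6, in <module>
ValueError: it knows: clamp_grip, holder, hole, jig, padlock, pin, screw_jar, screwdriver, seat, stand, tape_roll, template, wrench
```

Run:
```python
from h import *
for n in ["top","side"]:
    f=r.grab_frame(n); cv2.imwrite(f"pics/{n}1.png",f["pixels"])
    for l in ["template","holder","stand","jig","hole","pin","seat","clamp_grip","tape_roll","screwdriver","wrench","screw_jar","padlock"]:
        for d in r.pinpoint(f,l)[:4]:
            p=d["position"];u,v=p[0]*560,p[1]*420
            if 0<=u<560 and 0<=v<420: print(n,l,round(d["conf"],2),round(u),round(v),np.round(world(f,u,v),3))
```

```text
top template 0.93 196 227 [0.459 0.181 0.051]
top template 0.76 166 301 [0.276 0.265 0.008]
top template 0.5 278 159 [ 0.633 -0.029  0.035]
top holder 0.64 431 224 [ 0.459 -0.424  0.007]
top holder 0.61 200 229 [0.454 0.172 0.049]
top stand 0.71 249 161 [0.623 0.046 0.052]
top stand 0.7 340 226 [ 0.458 -0.186  0.009]
top jig 0.89 277 158 [ 0.636 -0.026  0.032]
top jig 0.65 107 225 [0.471 0.413 0.021]
top hole 0.96 193 310 [0.251 0.198 0.002]
top hole 0.91 233 221 [0.473 0.09  0.038]
top hole 0.9 165 236 [ 0.442  0.271 -0.   ]
top hole 0.89 137 295 [0.293 0.338 0.011]
top pin 0.74 310 149 [ 0.652 -0.111  0.05 ]
top pin 0.74 249 162 [0.623 0.045 0.052]
top pin 0.23 340 226 [ 0.458 -0.185  0.008]
top seat 0.65 285 155 [ 0.643 -0.047  0.034]
top clamp_grip 0.75 432 223 [ 0.46  -0.426  0.007]
top clamp_grip 0.59 197 169 [0.598 0.17  0.092]
top clamp_grip 0.3 166 234 [0.447 0.268 0.003]
top tape_roll 0.82 110 161 [0.643 0.418 0.003]
top wrench 0.8 431 224 [ 0.459 -0.423  0.004]
top screw_jar 0.77 411 169 [ 0.597 -0.363  0.054]
top screw_jar 0.44 249 163 [0.621 0.045 0.046]
top padlock 0.64
[... 340 characters left out ...]
  0.01 ]
side hole 0.79 259 256 [0.456 0.111 0.034]
side hole 0.64 307 308 [0.255 0.188 0.002]
side hole 0.59 262 345 [0.3   0.353 0.005]
side pin 0.97 222 218 [0.63  0.044 0.053]
side pin 0.83 243 188 [ 0.691 -0.174  0.   ]
side pin 0.51 297 164 [ 0.58  -0.367  0.026]
side pin 0.29 242 278 [0.452 0.211 0.038]
side seat 0.74 231 207 [ 0.649 -0.036  0.031]
side clamp_grip 0.97 204 235 [0.609 0.167 0.092]
side tape_roll 0.71 140 308 [ 0.653  0.417 -0.001]
side screwdriver 0.89 190 338 [0.471 0.433 0.011]
side wrench 0.73 333 172 [ 0.454 -0.416  0.006]
side screw_jar 0.79 298 165 [ 0.575 -0.375  0.017]
side screw_jar 0.55 259 254 [0.457 0.107 0.04 ]
side padlock 0.75 194 294 [0.544 0.313 0.019]
```

View pics/top0.png

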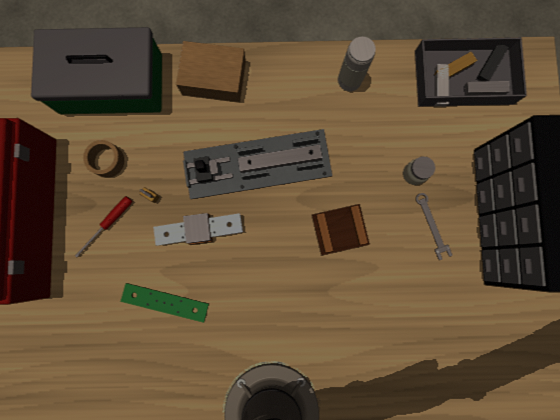

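View pics/side1.png

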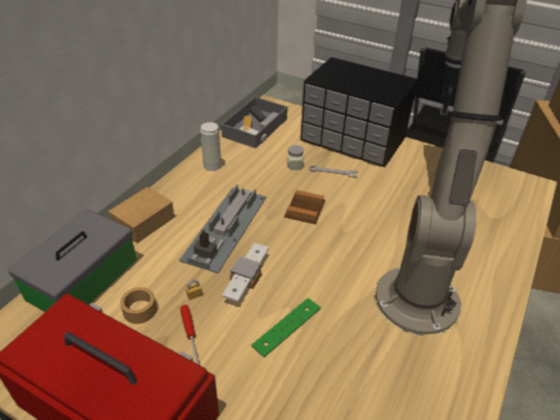

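The real template is the aluminium bar under the strap at top px (198,229). The green bar at (165,302) is the look-alike. The stand is at (340,228) and the jig at (258,163). I'll confirm with enlarged orthophotos and fit the poses.

```bash
cat >> h.py <<'E'
def ortho(f,h,x0,x1,y0,y1,s=1000):
    # image: cols = -y direction (right = lower y), rows = decreasing x
    W=int((y1-y0)*s);H=int((x1-x0)*s)
    P=[];Q=[]
    for (a,b) in [(0,0),(W,0),(W,H),(0,H)]:
        P.append(proj(f,[x1-b/s,y1-a/s,h]));Q.append((a,b))
    M=cv2.getPerspectiveTransform(np.float32(P),np.float32(Q))
    return cv2.warpPerspective(f["pixels"],M,(W,H),flags=cv2.INTER_CUBIC)
E
python3 - <<'E'
from h import *
f=r.grab_frame("top")
a=ortho(f,.038,.40,.52,.03,.33,2500); cv2.imwrite("pics/o_tmpl.png",a)
b=ortho(f,.030,.38,.54,-.28,-.08,3000); cv2.imwrite("pics/o_stand.png",b)
c=ortho(f,.032,.53,.75,-.20,.26,1700); cv2.imwrite("pics/o_jig.png",c)
for a,i in ((a,0),(b,1),(c,2)): print(a.shape)
E
```

```text
(300, 750, 3)
(480, 600, 3)
(373, 782, 3)
```

View pics/o_tmpl.png

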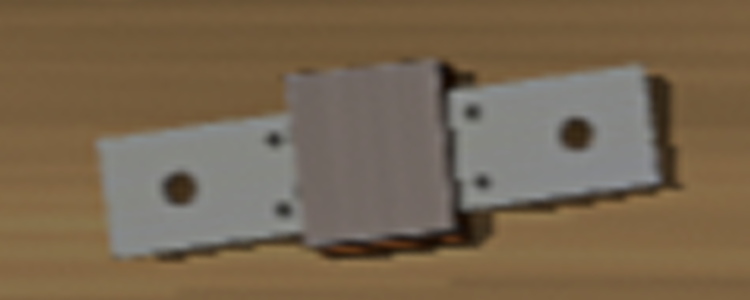

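View pics/o_stand.png

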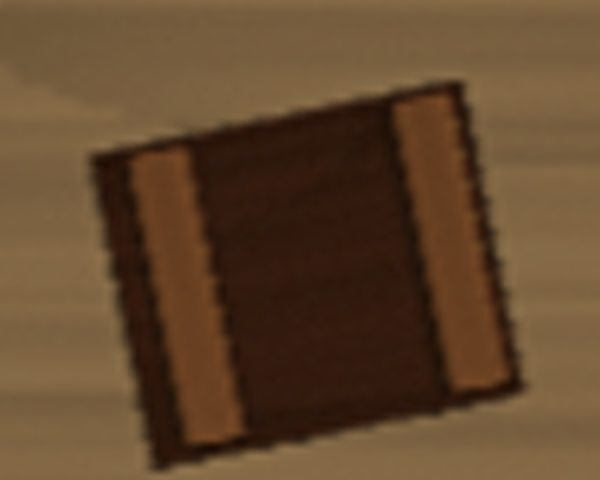

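View pics/o_jig.png

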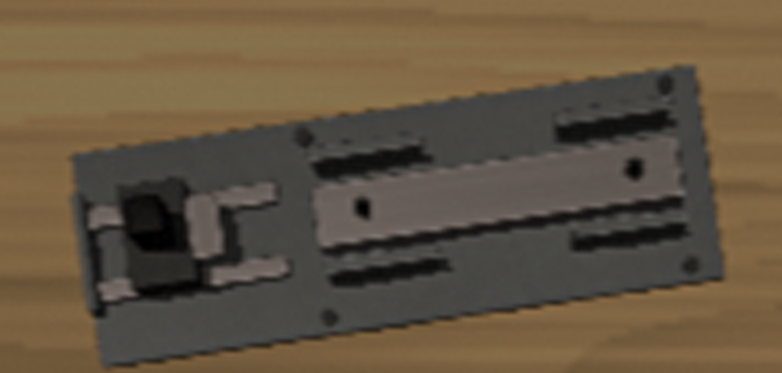

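Confirmed: bare aluminium, two holes, under the strap. Holes are at ortho px (180,188) and (576,133), 160 mm apart. The stand battens and the jig with clamp are clear too. Next I'll refine with both cameras.

```bash
python3 - <<'E'
from h import *
for n in ("top","side"):
    f=r.grab_frame(n)
    for l,h in (("hole",.038),("pin",.058),("clamp_grip",.083)):
        for d in r.pinpoint(f,l)[:5]:
            p=d["position"];print(n,l,round(d["conf"],2),np.round(onplane(f,p[0]*560,p[1]*420,h),4))
    cfg={"seat":(.032,(.53,.75,-.20,.26),1700),"strap":(.052,(.38,.54,.10,.24),3500),"grip":(.093,(.53,.68,.08,.26),4000),"tip":(.058,(.53,.75,-.20,.26),1700),"st":(.030,(.38,.54,-.28,-.08),3000)}
    for k,(h,b,s) in cfg.items():
        cv2.imwrite(f"pics/{n}_{k}.png",ortho(f,h,*b,s))
E
cd pics; python3 -c "
import cv2,numpy as np
a=cv2.imread('top_strap.png');b=cv2.imread('top_grip.png');print(a.shape,b.shape)
H=max(a.shape[0],b.shape[0]);
cv2.imwrite('m1.png',cv2.resize(a,None,fx=1,fy=1));
t=cv2.imread('side_seat.png');cv2.imwrite('m2.png',t)"
```

```text
top hole 0.87 [0.4749 0.1018 0.038 ]
top hole 0.87 [0.444  0.2571 0.038 ]
top hole 0.8 [0.2928 0.3329 0.038 ]
top hole 0.74 [0.2565 0.1945 0.038 ]
top pin 0.97 [ 0.6433 -0.117   0.058 ]
top pin 0.69 [0.6186 0.0503 0.058 ]
top clamp_grip 0.71 [0.6063 0.1639 0.083 ]
top clamp_grip 0.56 [ 0.4506 -0.1761  0.083 ]
side hole 0.94 [0.4447 0.2696 0.038 ]
side hole 0.8 [0.2844 0.3704 0.038 ]
side hole 0.62 [0.2379 0.2159 0.038 ]
side hole 0.57 [0.4498 0.1109 0.038 ]
side pin 0.72 [0.6257 0.053  0.058 ]
side pin 0.58 [ 0.6508 -0.1158  0.058 ]
side pin 0.5 [0.6163 0.1392 0.058 ]
side pin 0.16 [0.4479 0.4588 0.058 ]
side clamp_grip 0.79 [0.6006 0.1615 0.083 ]
(560, 489, 3) (600, 720, 3)
```

View pics/top_strap.png

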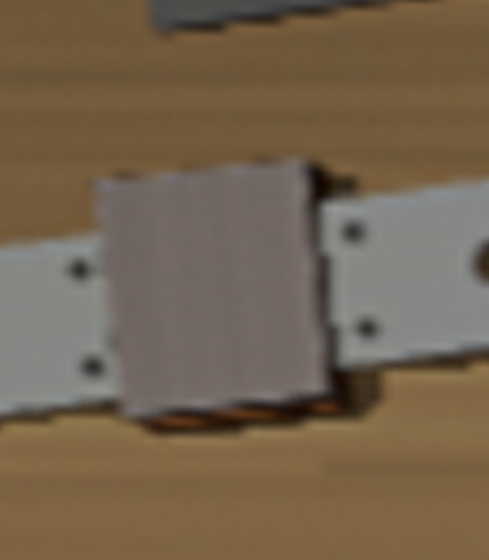

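View pics/top_grip.png

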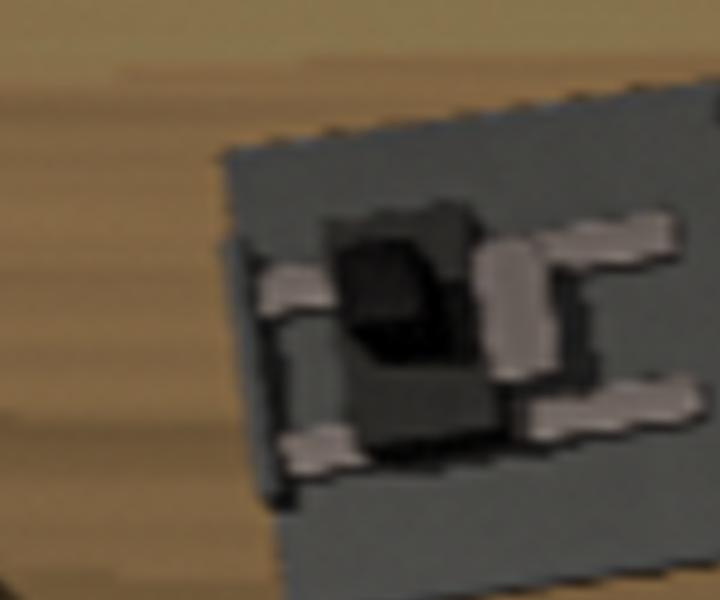

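View pics/top_tip.png

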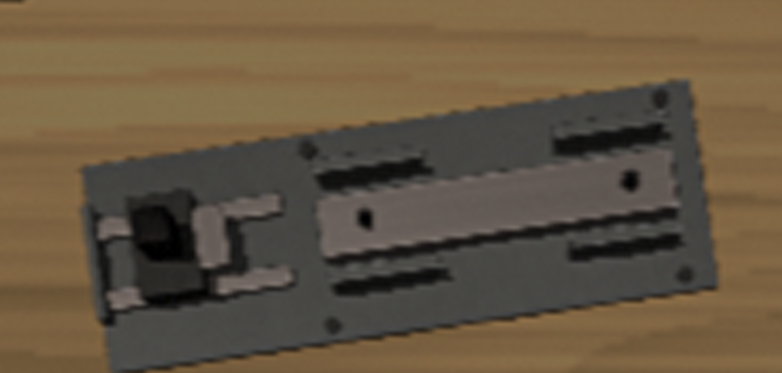

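View pics/side_tip.png

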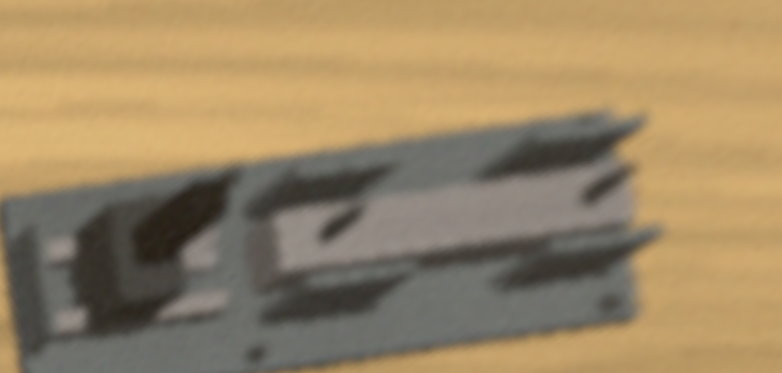

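Run:
```python
from h import *
from scipy.spatial.transform import Rotation as T
o=r.get_obs();print(np.round(T.from_rotvec(o["orientation"]).as_matrix(),3).tolist(),o["tcp_pos"],o["joints"])
```

```text
[[0.0, 0.969, 0.246], [-0.0, 0.246, -0.969], [-1.0, 0.0, 0.0]] [ 0.16621897 -0.65424556  0.23932144] [ 1.2138931   0.47699131  0.02241931  1.55538267 -0.01150216  1.10928742
 -0.08310736]
```

Emit:
play_rows --pt "1 0.026 0.04 0 0.077" --pt "1 0.053 0.08 0 0.154" --pt "1 0.08 0.12 0 0.231" --pt "1 0.107 0.16 0 0.308" --pt "1 0.134 0.2 0 0.385" --pt "1 0.158 0.24 0 0.462" --pt "1 0.182 0.28 0 0.539" --pt "1 0.206 0.32 0 0.616" --pt "1 0.23 0.36 0 0.693" --pt "1 0.254 0.4 0 0.77"

```text
clock: 3.1
tcp_pos: [0.4209, -0.2527, 0.2397]
orientation: [0.43, 1.527, -0.431]
contact_force: [0.5, -0.3, -0.9]
grip_width: 0.0849
```

Emit:
play_rows --pt "1 0.01 0.045 0 0.077" --pt "1 0.018 0.09 0 0.154" --pt "1 0.026 0.135 -0.01 0.231" --pt "1 0.034 0.18 -0.02 0.308" --pt "1 0.038 0.225 -0.03 0.385" --pt "1 0.04 0.27 -0.04 0.462" --pt "1 0.042 0.315 -0.06 0.539" --pt "1 0.042 0.355 -0.08 0.616" --pt "1 0.042 0.385 -0.1 0.687" --pt "1 0.042 0.385 -0.1 0.687"

```text
clock: 4.1
tcp_pos: [0.4605, 0.1352, 0.1377]
orientation: [-0.111, 1.571, 0.115]
contact_force: [-0.7, -0.8, 0.2]
grip_width: 0.0853
```

Run:
```python
from h import *
from scipy.spatial.transform import Rotation as T
o=r.get_obs();print(np.round(T.from_rotvec(o["orientation"]).as_matrix(),3).tolist(),o["tcp_pos"],o["clock"],o["joints"])
```

```text
[[-0.003, -0.143, 0.99], [0.002, 0.99, 0.143], [-1.0, 0.003, -0.003]] [0.4605008  0.13520356 0.13768523] 4.1 [ 0.14340134  0.36819128 -0.66061066  2.06991569  0.30769634  0.80159294
 -0.55827383]
```

Emit:
play_rows --pt "1 0 0 0 0" --pt "1 0 0 -0.03 -0.005" --pt "1 0 0 -0.06 -0.005"

```text
clock: 4.4
tcp_pos: [0.4641, 0.1291, 0.08]
orientation: [-0.099, 1.565, 0.098]
contact_force: [0.7, 0.1, -0.3]
grip_width: 0.0854
```

Run:
```python
from h import *
o=r.get_obs();print(o["tcp_pos"])
f=r.grab_frame("top"); cv2.imwrite("pics/t3.png",cv2.resize(f["pixels"][150:320,100:380],None,fx=2.8,fy=2.8,interpolation=cv2.INTER_CUBIC))
f=r.grab_frame("side"); cv2.imwrite("pics/s3.png",cv2.resize(f["pixels"][150:350,140:400],None,fx=2.8,fy=2.8,interpolation=cv2.INTER_CUBIC))
```

```text
[0.46413443 0.12910786 0.08002265]
```

View pics/t3.png

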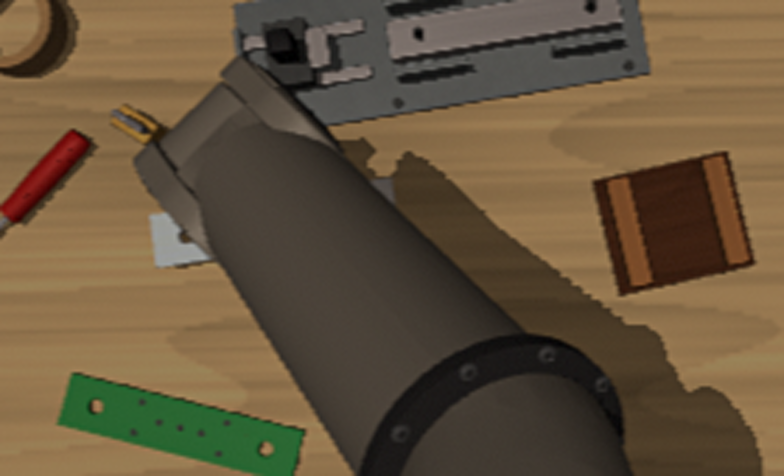

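View pics/s3.png

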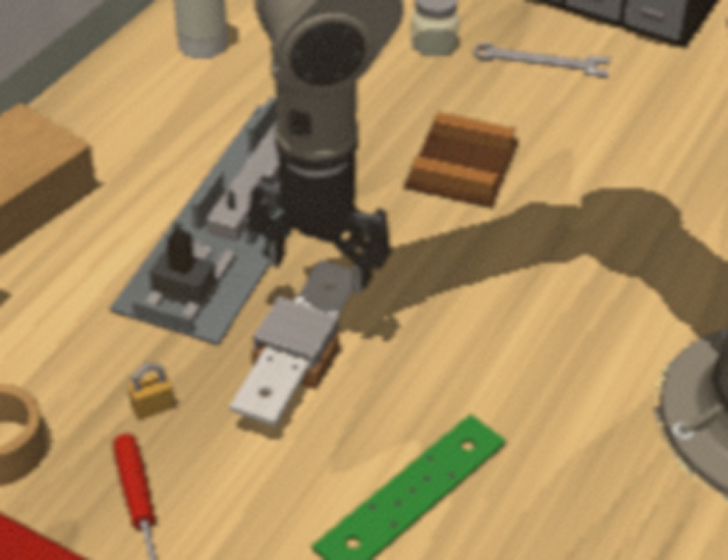

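The gripper straddles the -y end of the bar, with the strap clear of the fingers. Next I descend and close.

Emit:
play_rows --pt "1 -0.001 0 -0.03 0" --pt "1 -0.001 0 -0.056 0" --pt "1 -0.001 0 -0.056 0" --pt "1 -0.001 0 -0.056 0"

```text
clock: 4.9
tcp_pos: [0.4621, 0.1303, 0.0247]
orientation: [-0.101, 1.567, 0.101]
contact_force: [0.5, 0.2, 0.4]
grip_width: 0.0855
```

Emit:
play_rows --pt "-1 0 0 0 0" --pt "-1 0 0 0 0" --pt "-1 0 0 0 0" --pt "-1 0 0 0 0" --pt "-1 0 0 0 0" --pt "-1 0 0 0 0" --pt "-1 0 0 0 0" --force 80

```text
clock: 5.6
tcp_pos: [0.4621, 0.1309, 0.0246]
orientation: [-0.102, 1.566, 0.102]
contact_force: [-1.4, -1.4, 11.7]
grip_width: 0.0462
```

Emit:
play_rows --pt "-1 0 0 0.005 0" --pt "-1 0 0 0.005 0" --pt "-1 0.001 -0.01 0.005 0" --pt "-1 0.002 -0.02 0.005 0" --pt "-1 0.002 -0.02 0.005 0"

```text
clock: 6.1
tcp_pos: [0.4629, 0.108, 0.0278]
orientation: [-0.101, 1.57, 0.098]
contact_force: [0.1, 0.5, -2.4]
grip_width: 0.0461
```

Run:
```python
from h import *
o=r.get_obs();print(o["tcp_pos"],o["contact_force"],o["moment"])
f=r.grab_frame("side"); cv2.imwrite("pics/s4.png",cv2.resize(f["pixels"][200:320,190:330],None,fx=5,fy=5,interpolation=cv2.INTER_CUBIC))
```

```text
[0.46290533 0.10800121 0.0278057 ] [ 0.08078069  0.46326325 -2.39226314] [-0.14403115 -0.02790761 -0.04386198]
```

View pics/s4.png

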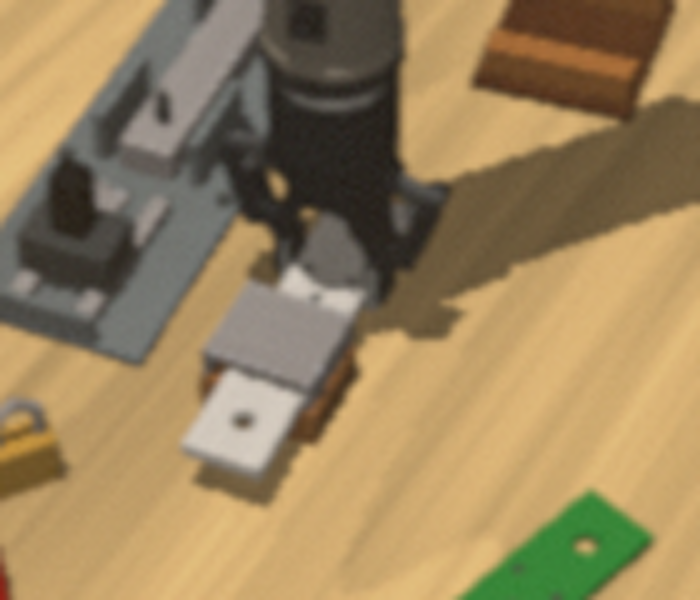

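The bar follows the gripper and stays level, with about 2.4 N carried. I keep pulling.

Emit:
play_rows --pt "-1 0.002 -0.02 0 0" --pt "-1 0.005 -0.04 0 0" --pt "-1 0.007 -0.06 0 0" --pt "-1 0.01 -0.08 0 0" --pt "-1 0.012 -0.1 0 0" --pt "-1 0.015 -0.12 0 0" --pt "-1 0.017 -0.14 0 0" --pt "-1 0.019 -0.16 0 0" --pt "-1 0.019 -0.16 0.01 0" --pt "-1 0.019 -0.16 0.04 0"

```text
clock: 7.15
tcp_pos: [0.4802, -0.0494, 0.067]
orientation: [-0.1, 1.573, 0.102]
contact_force: [-0.3, 0.2, -3.3]
grip_width: 0.0461
```

Run:
```python
from h import *
o=r.get_obs();print(o["tcp_pos"],o["contact_force"],o["moment"])
for n,s in (("side",np.s_[160:320,170:370]),("top",np.s_[140:280,140:380])):
    f=r.grab_frame(n); cv2.imwrite(f"pics/{n}5.png",cv2.resize(f["pixels"][s],None,fx=3.3,fy=3.3,interpolation=cv2.INTER_CUBIC))
```

```text
[ 0.48021726 -0.04939546  0.06696343] [-0.27641139  0.19286106 -3.28618884] [-0.16394071  0.00577091  0.01818027]
```

View pics/side5.png

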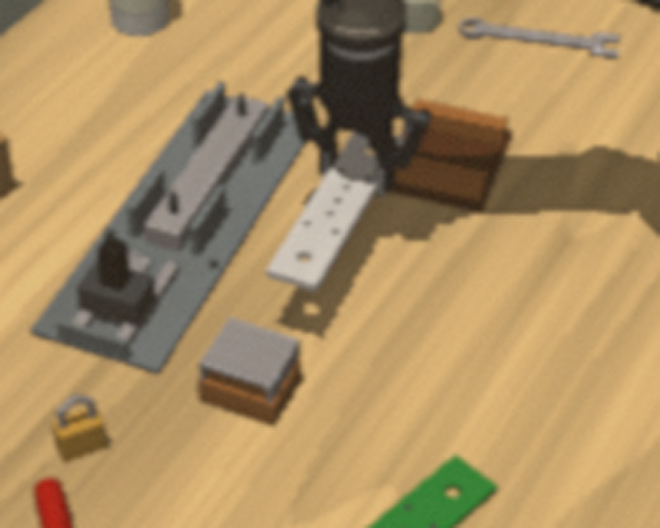

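View pics/top5.png

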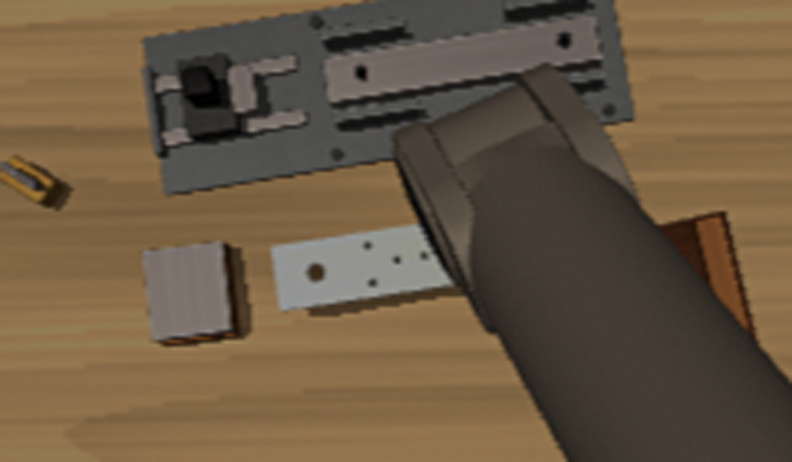

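```bash
cat >> h.py <<'E'
def bar(f,zlo,zhi,xy,rad=.14,minv=110):
    """bright aluminium pixels near xy with height in range"""
    vv,uu=np.mgrid[0:420,0:560]; W=world(f,uu,vv); 
    px=f["pixels"].astype(float); 
    m=(W[...,2]>zlo)&(W[...,2]<zhi)&(np.hypot(W[...,0]-xy[0],W[...,1]-xy[1])<rad)&(f["z_map"]>0)
    return m,W
E
python3 - <<'E'
from h import *
f=r.grab_frame("top")
m,W=bar(f,.06,.11,(.455,.05),.09)
# restrict to bright
g=f["pixels"].min(2); m&=(g>80)
P=W[m]; A=np.c_[P[:,:2]-P[:,:2].mean(0),np.ones(len(P))]; c,*_=np.linalg.lstsq(A,P[:,2],rcond=None); print(len(P),P.mean(0),c)
print((P[:,2]-A@c).std(), P.min(0),P.max(0))
E
```

```text
941 [0.47002076 0.05083123 0.08370057] [ 0.0039255  -0.00799616  0.08370057]
0.0018396069905690878 [ 0.44042284 -0.01690147  0.0740635 ] [0.49970263 0.11135761 0.08925272]
```

Emit:
play_rows --pt "-1 -0.004 -0.02 0.03 0.01" --pt "-1 -0.008 -0.05 0.03 0.025" --pt "-1 -0.014 -0.08 0.03 0.04" --pt "-1 -0.02 -0.11 0.03 0.055" --pt "-1 -0.025 -0.14 0.03 0.07" --pt "-1 -0.026 -0.156 0.03 0.07" --pt "-1 -0.026 -0.156 0.01 0.07" --pt "-1 -0.026 -0.156 0 0.07" --pt "-1 -0.026 -0.156 0 0.07"

```text
clock: 8.2
tcp_pos: [0.4548, -0.2039, 0.0665]
orientation: [-0.156, 1.568, 0.16]
contact_force: [-0.9, -0.2, -2.3]
grip_width: 0.0459
```

Run:
```python
from h import *
o=r.get_obs();print(o["tcp_pos"],o["contact_force"],o["moment"])
for n,s in (("side",np.s_[130:290,200:400]),("top",np.s_[140:280,180:420])):
    f=r.grab_frame(n); cv2.imwrite(f"pics/{n}6.png",cv2.resize(f["pixels"][s],None,fx=3.3,fy=3.3,interpolation=cv2.INTER_CUBIC))
```

```text
[ 0.45482208 -0.20386295  0.06646372] [-0.90058919 -0.20595544 -2.30853489] [-0.13607618  0.03817525 -0.04515308]
```

View pics/side6.png

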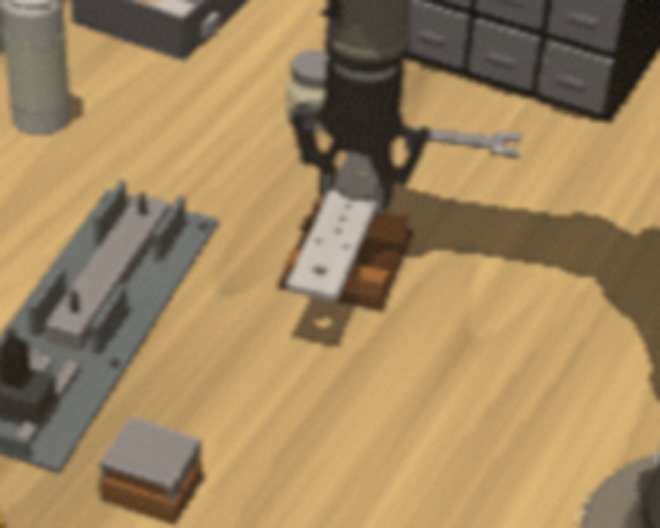

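View pics/top6.png

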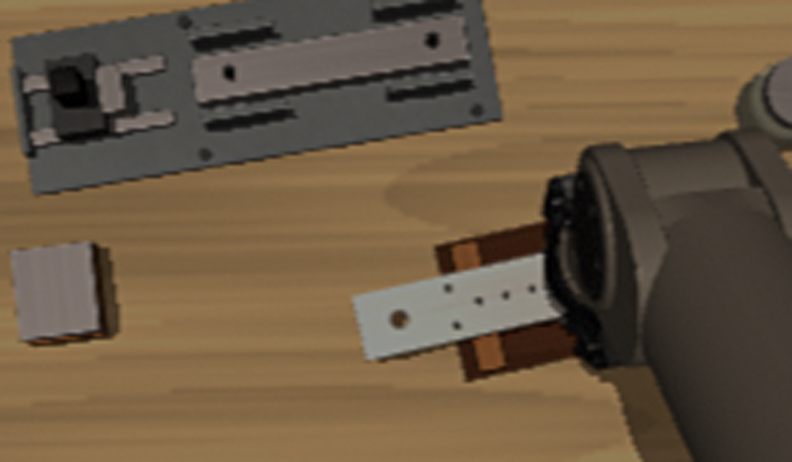

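Emit:
play_rows --pt "-1 0 0 -0.02 0" --pt "-1 0 0 -0.034 0" --pt "-1 0 0 -0.039 0" --pt "-1 0 0 -0.041 0" --pt "-1 0 0 -0.042 0" --pt "-1 0 0 -0.042 0"

```text
clock: 8.9
tcp_pos: [0.4566, -0.2053, 0.0267]
orientation: [-0.157, 1.564, 0.157]
contact_force: [-0.5, 0.2, -3.0]
grip_width: 0.0464
```

Emit:
play_rows --pt "-1 0 0 -0.001 0" --pt "-1 0 0 -0.002 0" --pt "-1 0 0 -0.002 0"

```text
clock: 9.2
tcp_pos: [0.4567, -0.2055, 0.0251]
orientation: [-0.158, 1.564, 0.156]
contact_force: [-1.8, -0.4, 4.7]
grip_width: 0.0459
```

Contact made. Now I release and let it settle.

Emit:
play_rows --pt "1 0 0 0 0" --pt "1 0 0 0 0" --pt "1 0 0 0 0" --pt "1 0 0 0 0" --pt "1 0 0 0 0" --pt "1 0 0 0 0" --pt "1 0 0 0 0"

```text
clock: 9.9
tcp_pos: [0.4562, -0.2052, 0.0243]
orientation: [-0.157, 1.565, 0.157]
contact_force: [0.1, 0.1, 1.2]
grip_width: 0.0857
```

Emit:
play_rows --pt "1 0 0 0.03 0" --pt "1 0 0 0.07 0" --pt "1 0.01 -0.04 0.1 0" --pt "1 0.02 -0.085 0.12 0" --pt "1 0.02 -0.13 0.12 0" --pt "1 0.02 -0.13 0.12 0"

```text
clock: 10.5
tcp_pos: [0.475, -0.3435, 0.1448]
orientation: [-0.153, 1.565, 0.146]
contact_force: [-0.4, -0.3, -0.5]
grip_width: 0.0855
```

Run:
```python
from h import *
o=r.get_obs();print(o["clock"],o["tcp_pos"],o["contact_force"],o["moment"])
f=r.grab_frame("side"); cv2.imwrite(f"pics/s7.png",cv2.resize(f["pixels"][130:290,200:400],None,fx=3.3,fy=3.3,interpolation=cv2.INTER_CUBIC))
f=r.grab_frame("top"); cv2.imwrite("pics/t7.png",ortho(f,.038,.38,.56,-.31,.0,2500))
```

```text
10.5 [ 0.47495947 -0.34345828  0.14483645] [-0.43667885 -0.26125929 -0.5079564 ] [ 0.00149461  0.08809965 -0.00363683]
```

View pics/s7.png

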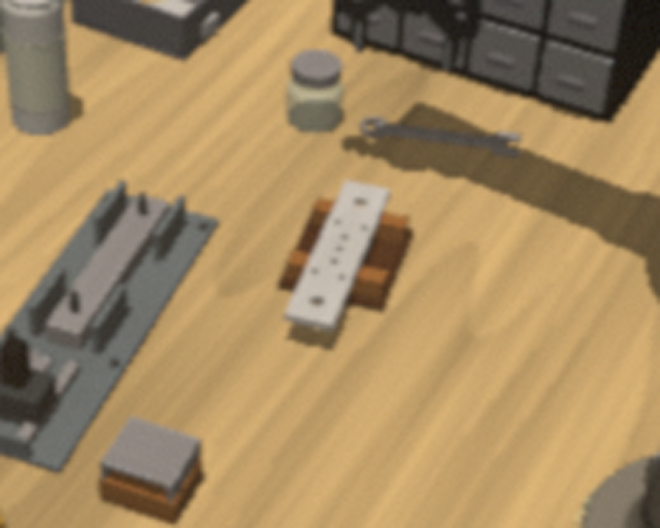

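View pics/t7.png

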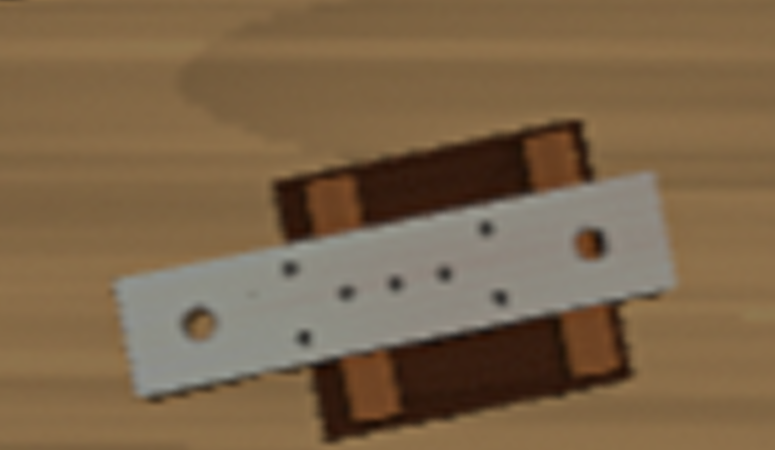

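Step 1 looks done. The bar lies flat over both battens, with holes at ortho px (199,323) and (591,243) and its middle about 29 mm from the stand centre. Now I take it again near its middle, between the battens.

Emit:
play_rows --pt "1 -0.007 0.045 0 0" --pt "1 -0.014 0.09 0 0" --pt "1 -0.022 0.135 0 0" --pt "1 -0.027 0.167 -0.02 0" --pt "1 -0.027 0.167 -0.05 0" --pt "1 -0.027 0.167 -0.07 0" --pt "1 -0.027 0.167 -0.07 0"

```text
clock: 11.3
tcp_pos: [0.4468, -0.1656, 0.0722]
orientation: [-0.158, 1.57, 0.162]
contact_force: [-0.9, 0.1, 0.2]
grip_width: 0.0855
```

Run:
```python
from h import *
from scipy.spatial.transform import Rotation as T
o=r.get_obs();print(o["clock"],o["tcp_pos"],T.from_rotvec(o["orientation"]).as_matrix()[:,2])
f=r.grab_frame("side"); cv2.imwrite(f"pics/s8.png",cv2.resize(f["pixels"][130:290,200:400],None,fx=3.3,fy=3.3,interpolation=cv2.INTER_CUBIC))
```

```text
11.3 [ 0.44681562 -0.16564732  0.07215318] [ 0.97932321  0.20224971 -0.00459361]
```

View pics/s8.png

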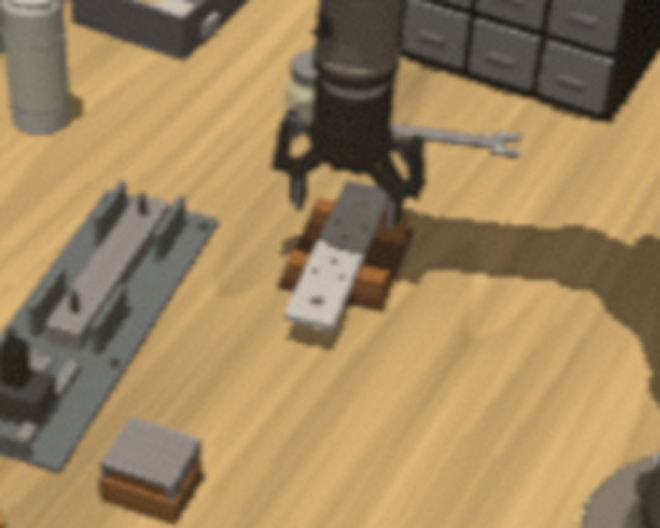

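The gripper straddles the bar near its middle, over the gap between the battens. I descend and grip.

Emit:
play_rows --pt "1 0 0 -0.025 0" --pt "1 0 0 -0.04 0" --pt "1 0 0 -0.049 0" --pt "1 0 0 -0.049 0"

```text
clock: 11.75
tcp_pos: [0.4487, -0.1679, 0.0247]
orientation: [-0.157, 1.567, 0.158]
contact_force: [-0.4, -0.8, 0.6]
grip_width: 0.0854
```

Emit:
play_rows --pt "-1 0 0 0 0" --pt "-1 0 0 0 0" --pt "-1 0 0 0 0" --pt "-1 0 0 0 0" --pt "-1 0 0 0 0" --pt "-1 0 0 0 0" --pt "-1 0 0 0 0" --force 80

```text
clock: 12.45
tcp_pos: [0.4498, -0.1685, 0.0264]
orientation: [-0.158, 1.564, 0.156]
contact_force: [-1.4, 0.5, 8.3]
grip_width: 0.046
```

Emit:
play_rows --pt "-1 0 0 0.02 0" --pt "-1 0 0 0.05 0" --pt "-1 0 0 0.09 0" --pt "-1 0 0 0.09 0"

```text
clock: 12.85
tcp_pos: [0.4522, -0.1689, 0.1197]
orientation: [-0.16, 1.558, 0.154]
contact_force: [1.2, -0.7, -2.4]
grip_width: 0.0462
```

```bash
cat >> h.py <<'E'
def seatfit(f):
    h=.032;s=3000;b=(.55,.73,-.17,.11)
    return ortho(f,h,*b,s)
E
python3 - <<'E'
from h import *
from scipy.spatial.transform import Rotation as T
o=r.get_obs();print(o["clock"],o["tcp_pos"],T.from_rotvec(o["orientation"]).as_matrix()[:,2],o["contact_force"],o["moment"])
f=r.grab_frame("top"); np.savez("top8.npz",**{k:f[k] for k in ("pixels","z_map","R","t","vfov","cx","cy")})
g=r.grab_frame("side"); np.savez("side8.npz",**{k:g[k] for k in ("pixels","z_map","R","t","vfov","cx","cy")})
cv2.imwrite("pics/t8.png",ortho(f,.032,.55,.73,-.17,.11,2800)); cv2.imwrite("pics/t8b.png",ortho(f,.008,.53,.74,-.19,.24,1800))
cv2.imwrite(f"pics/s8b.png",cv2.resize(g["pixels"][130:290,200:400],None,fx=3.3,fy=3.3,interpolation=cv2.INTER_CUBIC))
E
```

```text
12.85 [ 0.45224263 -0.16885313  0.11966582] [0.98009059 0.1984326  0.00685161] [ 1.15030475 -0.7170512  -2.35421581] [-0.05371979 -0.11908783  0.02565231]
```

View pics/t8.png

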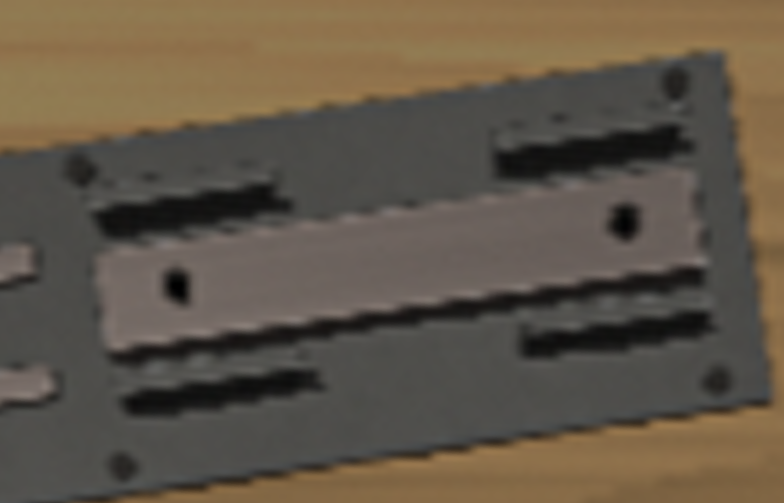

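View pics/s8b.png

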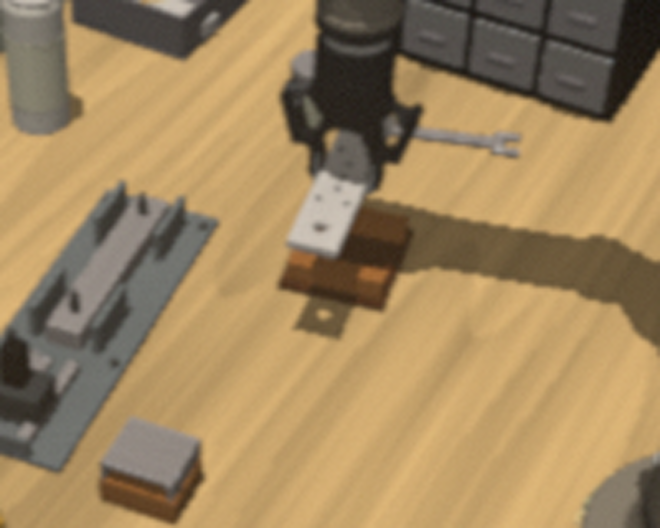

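View pics/t8b.png

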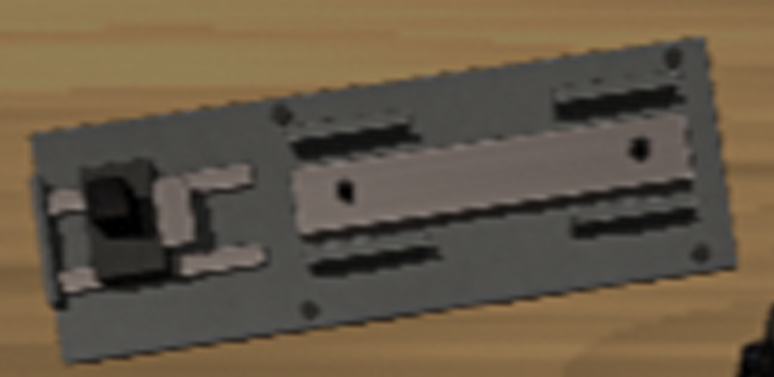

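The fits agree: jig origin about (0.6375, -0.033), yaw about 0.142, from both the base and the seat. I carry the bar over the jig, staying high.

Emit:
play_rows --pt "-1 0.02 0.013 0 -0.006" --pt "-1 0.048 0.032 0 -0.015" --pt "-1 0.08 0.053 0 -0.025" --pt "-1 0.112 0.074 0 -0.036" --pt "-1 0.144 0.095 0 -0.046" --pt "-1 0.17 0.112 0 -0.055" --pt "-1 0.184 0.121 0 -0.06" --pt "-1 0.19 0.125 0 -0.0605" --pt "-1 0.19 0.125 -0.02 -0.0605" --pt "-1 0.19 0.125 -0.02 -0.0605"

```text
clock: 13.95
tcp_pos: [0.636, -0.0441, 0.0915]
orientation: [-0.11, 1.575, 0.109]
contact_force: [-1.3, -1.2, -2.7]
grip_width: 0.046
```

```bash
cat > look.py <<'E'
import sys
from h import *
from scipy.spatial.transform import Rotation as T
k=sys.argv[1]
o=r.get_obs();z=T.from_rotvec(o["orientation"]).as_matrix();print(o["clock"],np.round(o["tcp_pos"],4),"yaw",np.arctan2(z[1,2],z[0,2]),z[:,0],np.round(o["contact_force"],1),np.round(o["moment"],2))
f=r.grab_frame("side"); g=r.grab_frame("top")
cv2.imwrite(f"pics/s{k}.png",cv2.resize(f["pixels"][160:270,170:290],None,fx=6,fy=5,interpolation=cv2.INTER_CUBIC) if 0 else cv2.resize(f["pixels"][160:270,170:290],None,fx=5.4,fy=5.4,interpolation=cv2.INTER_CUBIC))
cv2.imwrite(f"pics/t{k}.png",cv2.resize(g["pixels"][110:220,170:350],None,fx=4.4,fy=4.4,interpolation=cv2.INTER_CUBIC))
E
python3 look.py 9
```

```text
13.95 [ 0.636  -0.0441  0.0915] yaw 0.13950133129983933 [-7.27626955e-03 -7.74694490e-04 -9.99973228e-01] [-1.3 -1.2 -2.7] [-0.09  0.09 -0.02]
```

View pics/s9.png

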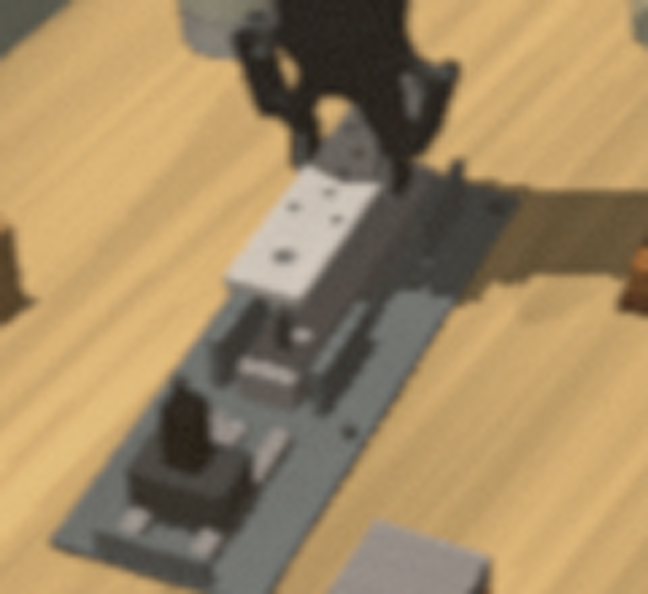

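View pics/t9.png

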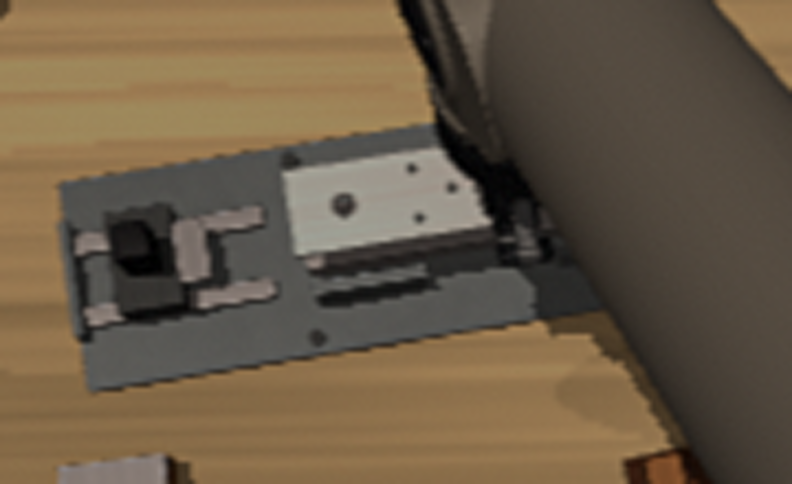

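Emit:
play_rows --pt "-1 0 0 0 0" --pt "-1 0 0 -0.01 0" --pt "-1 0 0 -0.015 0" --pt "-1 0 0 -0.015 0" --pt "-1 0 0 -0.015 0"

```text
clock: 14.55
tcp_pos: [0.6391, -0.0432, 0.0801]
orientation: [-0.109, 1.568, 0.11]
contact_force: [1.1, 0.1, -2.0]
grip_width: 0.046
```

```bash
cat > look2.py <<'E'
import sys
from h import *
from scipy.spatial.transform import Rotation as T
k=sys.argv[1]
o=r.get_obs();z=T.from_rotvec(o["orientation"]).as_matrix();print(o["clock"],np.round(o["tcp_pos"],4),"yaw",np.arctan2(z[1,2],z[0,2]),z[:,0],np.round(o["contact_force"],1),np.round(o["moment"],2))
H=o["tcp_pos"][2]+.0054+.008; print("H",H)
f=r.grab_frame("side"); g=r.grab_frame("top")
b=(.57,.68,-.04,.12)
A=[ortho(f,H,*b,2400),ortho(g,H,*b,2400)]
cv2.imwrite(f"pics/o{k}.png",np.hstack(A)); print(A[0].shape)
E
python3 look2.py 10
```

```text
14.55 [ 0.6391 -0.0432  0.0801] yaw 0.13949951864900892 [-3.91551570e-04  4.64760357e-05 -9.99999922e-01] [ 1.1  0.1 -2. ] [ 0.01  0.05 -0.05]
H 0.09351182490222648
(264, 384, 3)
```

View pics/o10.png

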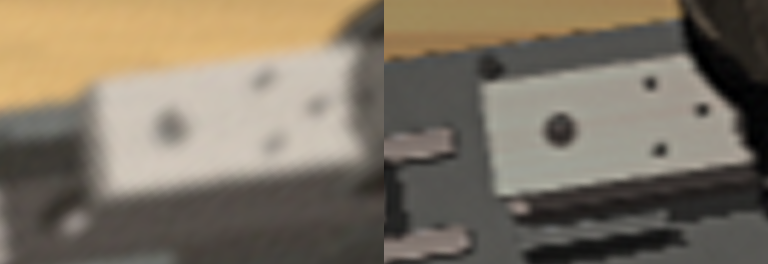

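Measured hole B against pin B differs by under 2 mm in both cameras. I lower onto the tapers.

Emit:
play_rows --pt "-1 0 0 -0.01 0.002" --pt "-1 0 0 -0.02 0.002" --pt "-1 0 0 -0.026 0.002" --pt "-1 0 0 -0.03 0.002" --pt "-1 0 0 -0.033 0.002" --pt "-1 0 0 -0.033 0.002"

```text
clock: 15.25
tcp_pos: [0.639, -0.0432, 0.0468]
orientation: [-0.111, 1.569, 0.111]
contact_force: [-0.5, 0.8, -3.3]
grip_width: 0.0459
```

```bash
python3 look.py 11
```

```text
15.25 [ 0.639  -0.0432  0.0468] yaw 0.14159419499670514 [-7.04892571e-04  9.80002971e-05 -9.99999747e-01] [-0.5  0.8 -3.3] [-0.08 -0.04 -0.02]
```

View pics/s11.png

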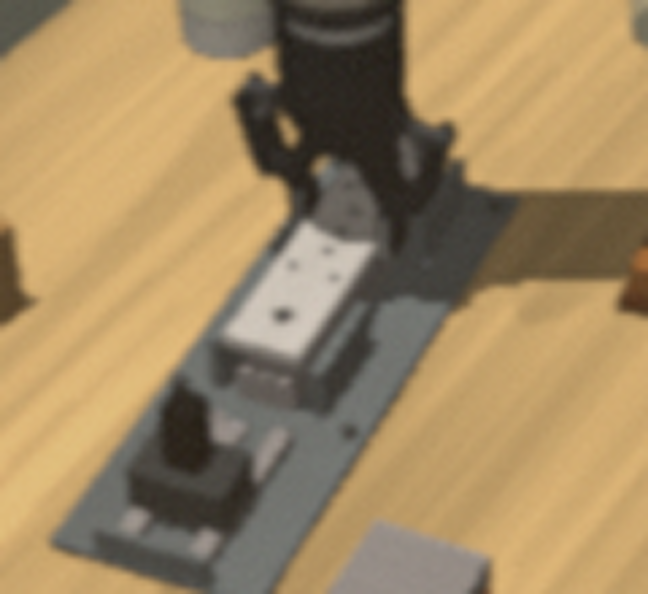

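View pics/t11.png

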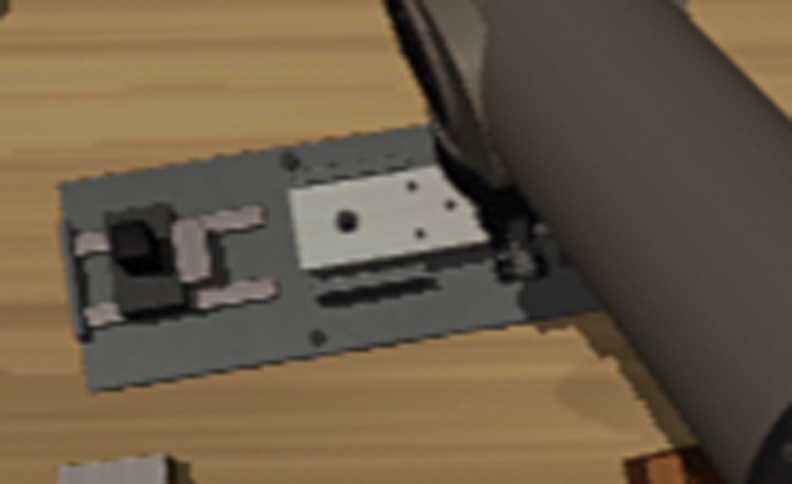

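Free so far, at the tapers with weight only. I continue in small steps.

Emit:
play_rows --pt "-1 0 0 -0.002 0" --pt "-1 0 0 -0.004 0" --pt "-1 0 0 -0.006 0" --pt "-1 0 0 -0.006 0"

```text
clock: 15.75
tcp_pos: [0.6389, -0.0433, 0.041]
orientation: [-0.111, 1.569, 0.111]
contact_force: [-0.5, -0.1, -2.5]
grip_width: 0.0462
```

```bash
python3 -c "
from h import *
o=r.get_obs();print(o['tcp_pos'],o['contact_force'],o['moment'])"
```

```text
[ 0.63894608 -0.043285    0.04096739] [-0.48929745 -0.11295565 -2.47550234] [-0.02121959  0.01866113 -0.04590086]
```

Emit:
play_rows --pt "-1 0 0 -0.003 0" --pt "-1 0 0 -0.006 0" --pt "-1 0 0 -0.008 0" --pt "-1 0 0 -0.008 0"

```text
clock: 16.15
tcp_pos: [0.6389, -0.0432, 0.0328]
orientation: [-0.111, 1.569, 0.111]
contact_force: [-0.7, 0.0, -2.9]
grip_width: 0.0461
```

```bash
python3 -c "
from h import *
o=r.get_obs();print(o['tcp_pos'],o['contact_force'],o['moment'])"
```

```text
[ 0.63889818 -0.0432475   0.03281617] [-0.69029262  0.04313715 -2.89454998] [-6.79089243e-02  2.15781590e-02 -1.31476758e-05]
```

Going freely over the full pin diameter. Last few millimetres to the seat.

Emit:
play_rows --pt "-1 0 0 -0.002 0" --pt "-1 0 0 -0.004 0" --pt "-1 0 0 -0.005 0" --pt "-1 0 0 -0.006 0" --pt "-1 0 0 -0.006 0" --pt "-1 0 0 -0.006 0"

```text
clock: 16.75
tcp_pos: [0.6392, -0.0433, 0.0285]
orientation: [-0.112, 1.568, 0.11]
contact_force: [-4.4, -0.7, 7.2]
grip_width: 0.0466
```

```bash
python3 -c "
from h import *
o=r.get_obs();print(o['tcp_pos'],o['contact_force'],o['moment'])"
```

```text
[ 0.63922058 -0.04325049  0.02853522] [-4.4167391  -0.73696564  7.18368509] [-0.13219129  0.82113887 -0.02408093]
```

```bash
python3 look.py 12
python3 - <<'E'
from h import *
for n in ("top","side"):
    f=r.grab_frame(n)
    vv,uu=np.mgrid[0:420,0:560]; W=world(f,uu,vv)
    c=np.array([.6375,-.033]); a=np.array([-.1415,.9899]); b=np.array([.9899,.1415])
    L=(W[...,:2]-c)@a; X=(W[...,:2]-c)@b
    m=(L>.035)&(L<.105)&(abs(X)<.019)&(W[...,2]<.06)&(W[...,2]>.02)&(f["pixels"].min(2)>60)
    A=np.c_[X[m],L[m],np.ones(m.sum())]; q,*_=np.linalg.lstsq(A,W[...,2][m],rcond=None); print(n,m.sum(),q, "z@.07",q[2]+.07*q[1])
E
```

```text
16.75 [ 0.6392 -0.0433  0.0285] yaw 0.14136483249609053 [ 1.00590144e-04 -6.71187057e-04 -9.99999770e-01] [-4.4 -0.7  7.2] [-0.13  0.82 -0.02]
top 385 [0.00088114 0.0022511  0.04042758] z@.07 0.040585152333707984
side 172 [ 0.02636922 -0.00579125  0.04078648] z@.07 0.0403810949571188
```

View pics/s12.png

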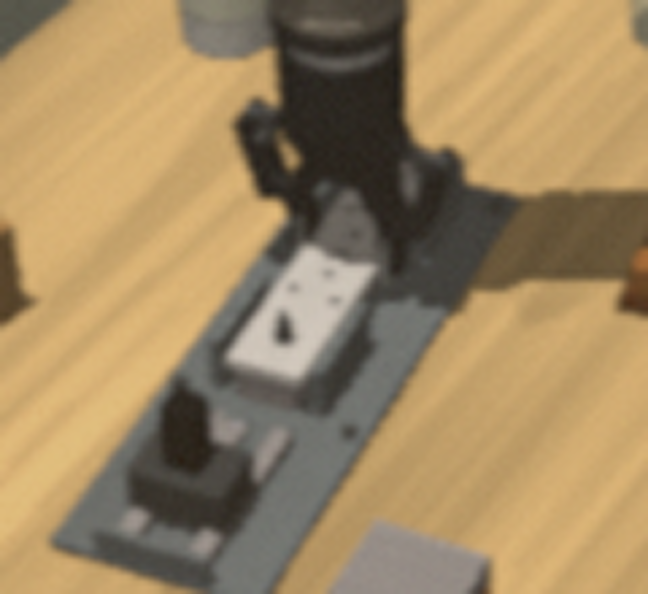

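View pics/t12.png

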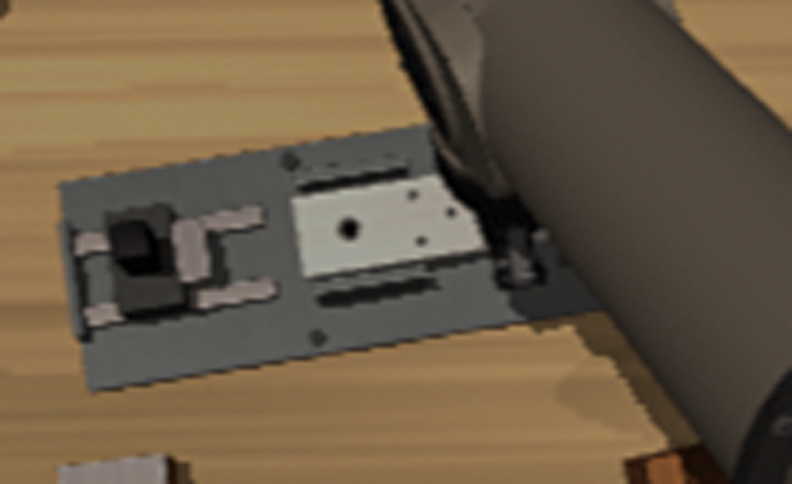

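The bar is home: its top is at about 40.5 mm (expected 40), it is level, and pin B shows through the hole at side-crop px (285,328). I hold briefly, release and lift.

Emit:
play_rows --pt "-1 0 0 0 0" --pt "1 0 0 0 0" --pt "1 0 0 0 0" --pt "1 0 0 0 0" --pt "1 0 0 0 0" --pt "1 0 0 0 0" --pt "1 0 0 0 0" --pt "1 0 0 0 0"

```text
clock: 17.75
tcp_pos: [0.6392, -0.0432, 0.0273]
orientation: [-0.111, 1.568, 0.111]
contact_force: [0.1, 0.1, -0.0]
grip_width: 0.0852
```

Emit:
play_rows --pt "1 0 0 0.02 0" --pt "1 0 0 0.05 0" --pt "1 0 0 0.09 0" --pt "1 0 0 0.13 0" --pt "1 -0.01 0.05 0.13 0" --pt "1 -0.014 0.1 0.13 0" --pt "1 -0.022 0.15 0.13 0" --pt "1 -0.029 0.2 0.13 0" --pt "1 -0.03 0.207 0.13 0" --pt "1 -0.03 0.207 0.13 0"

```text
clock: 18.75
tcp_pos: [0.6083, 0.167, 0.1576]
orientation: [-0.114, 1.568, 0.116]
contact_force: [0.1, 0.3, 0.1]
grip_width: 0.0853
```

```bash
python3 look.py 13
python3 - <<'E'
from h import *
f=r.grab_frame("side"); g=r.grab_frame("top")
cv2.imwrite("pics/o13.png",np.vstack([ortho(f,.040,.53,.75,-.20,.26,1700),ortho(g,.040,.59,.72,-.20,.26,1700)]))
cv2.imwrite("pics/g13.png",ortho(f,.083,.53,.68,.08,.26,3000))
for d in r.pinpoint(f,"clamp_grip")[:2]:
    p=d["position"];print(d["conf"],onplane(f,p[0]*560,p[1]*420,.083))
E
```

```text
18.75 [0.6083 0.167  0.1576] yaw 0.14669695614002354 [ 3.85494995e-05  1.23253204e-03 -9.99999240e-01] [0.1 0.3 0.1] [-0.03 -0.02  0.02]
0.58 [0.60837502 0.1625892  0.083     ]
```

View pics/s13.png

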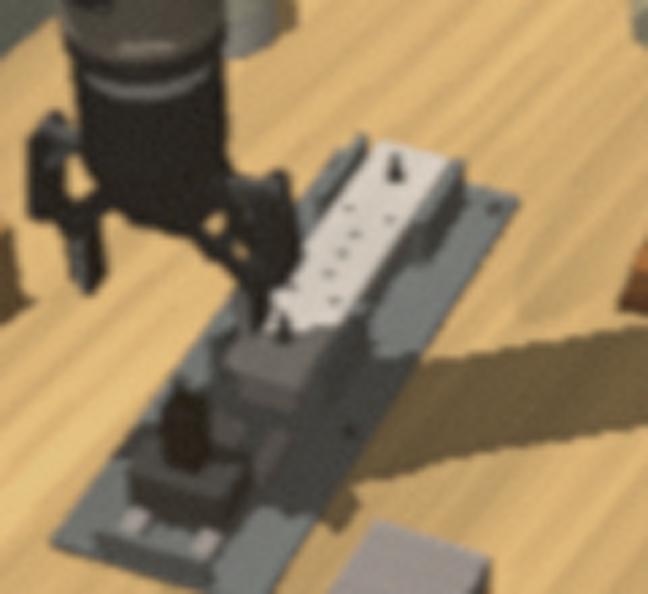

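View pics/o13.png

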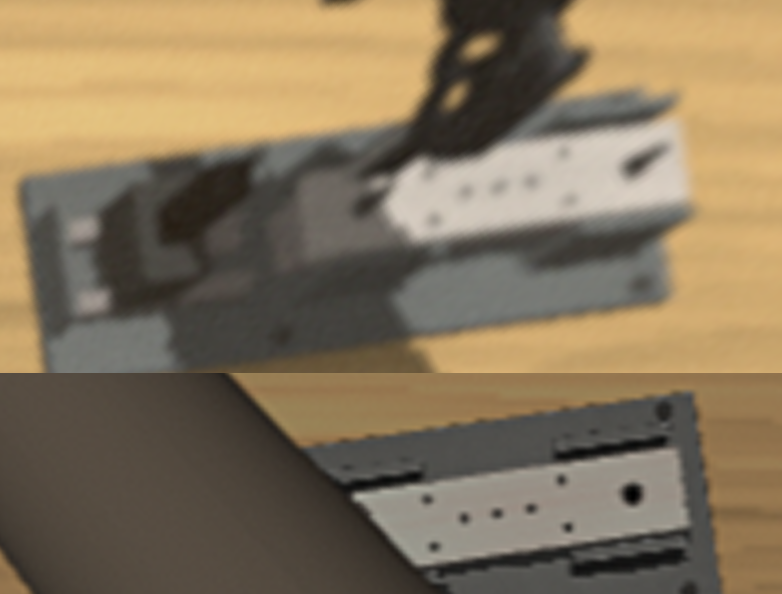

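View pics/g13.png

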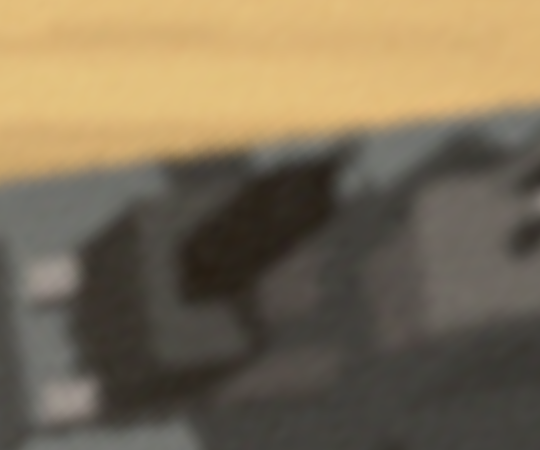

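Both pins stand through the holes. The post is at about (0.608, 0.1635), agreeing with (0.609, 0.1645) from the jig geometry. I lower over it and grip.

Emit:
play_rows --pt "1 0 -0.002 -0.03 -0.004" --pt "1 0 -0.002 -0.06 -0.004" --pt "1 0 -0.002 -0.08 -0.004" --pt "1 0 -0.002 -0.087 -0.004" --pt "1 0 -0.002 -0.087 -0.004"

```text
clock: 19.5
tcp_pos: [0.609, 0.1604, 0.0695]
orientation: [-0.107, 1.57, 0.106]
contact_force: [-0.1, 0.6, 0.9]
grip_width: 0.0851
```

```bash
python3 look.py 14
```

```text
19.5 [0.609  0.1604 0.0695] yaw 0.13595036332016597 [-1.68743634e-03 -7.28452311e-04 -9.99998311e-01] [-0.1  0.6  0.9] [-0.06  0.01  0.03]
```

View pics/s14.png

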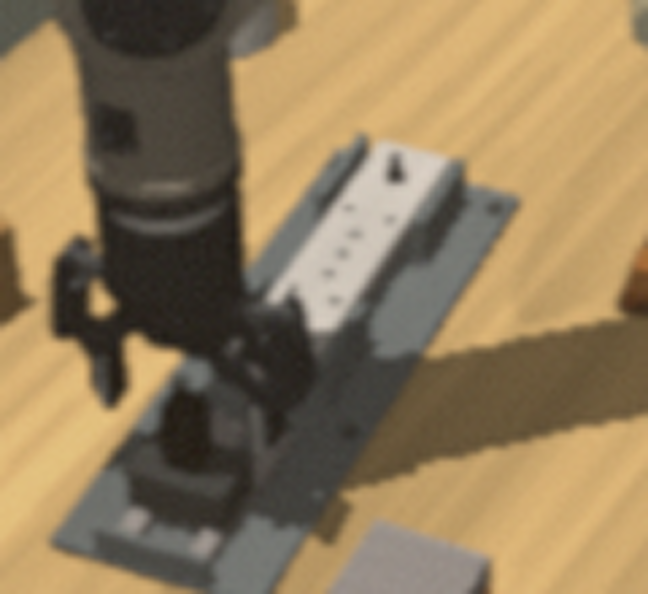

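The jaws straddle the post (px 185,420 in the crop). I close and pull towards the pins.

Emit:
play_rows --pt "-1 0 0 0 0.003" --pt "-1 0 0 0 0.003" --pt "-1 0 0 0 0.003" --pt "-1 0 0 0 0.003" --pt "-1 0 0 0 0.003" --pt "-1 0 0 0 0.003" --pt "-1 0 0 0 0.003" --pt "-1 0 0 0 0.003" --force 40

```text
clock: 20.4
tcp_pos: [0.6101, 0.1619, 0.0709]
orientation: [-0.11, 1.566, 0.11]
contact_force: [2.7, -0.2, 2.6]
grip_width: 0.0215
```

Emit:
play_rows --pt "-1 0.001 -0.01 0 0" --pt "-1 0.003 -0.02 0 0" --pt "-1 0.004 -0.03 0 0" --pt "-1 0.006 -0.04 0 0" --pt "-1 0.007 -0.048 0 0" --pt "-1 0.008 -0.055 0 0" --pt "-1 0.008 -0.055 0 0"

```text
clock: 21.1
tcp_pos: [0.6183, 0.1054, 0.0708]
orientation: [-0.11, 1.566, 0.109]
contact_force: [4.5, -1.5, 3.7]
grip_width: 0.0215
```

Emit:
play_rows --pt "-1 0.0005 -0.004 0 0" --pt "-1 0.001 -0.007 0 0" --pt "-1 0.0015 -0.01 0 0" --pt "-1 0.0015 -0.01 0 0"

```text
clock: 21.5
tcp_pos: [0.6192, 0.0987, 0.0708]
orientation: [-0.109, 1.566, 0.113]
contact_force: [4.3, 5.8, 2.1]
grip_width: 0.0214
```

Emit:
play_rows --pt "-1 0.0005 -0.003 0 0" --pt "-1 0.0005 -0.003 0 0" --pt "-1 0.0005 -0.003 0 0"

```text
clock: 21.8
tcp_pos: [0.6193, 0.0986, 0.0708]
orientation: [-0.108, 1.566, 0.117]
contact_force: [4.6, 10.9, 1.0]
grip_width: 0.0214
```

```bash
python3 look.py 15; python3 -c "
from h import *
f=r.grab_frame('side');cv2.imwrite('pics/sf15.png',cv2.resize(f['pixels'][130:330,130:330],None,fx=3,fy=3))"
```

```text
21.8 [0.6193 0.0986 0.0708] yaw 0.1434116005430599 [ 0.00156971  0.00622654 -0.99997938] [ 4.6 10.9  1. ] [ 1.84 -0.52 -0.14]
```

View pics/s15.png

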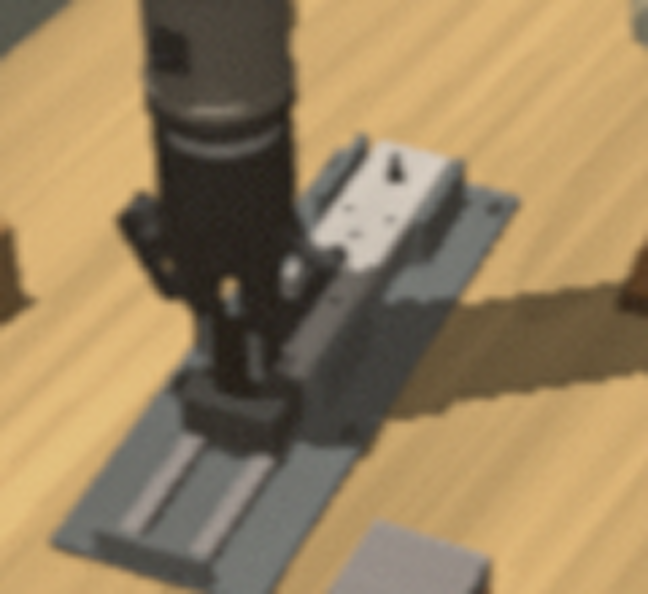

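It is against the stop: no motion while the resisting force rose to 11 N. Travel and final position (jig y about 133 to 136 mm) fit. I release and withdraw upwards.

Emit:
play_rows --pt "1 0 0 0 0" --pt "1 0 0 0 0" --pt "1 0 0 0 0" --pt "1 0 0 0 0" --pt "1 0 0 0 0" --pt "1 0 0 0 0"

```text
clock: 22.55
tcp_pos: [0.6191, 0.0935, 0.0702]
orientation: [-0.11, 1.568, 0.11]
contact_force: [-0.7, 0.4, 0.8]
grip_width: 0.0851
```

Emit:
play_rows --pt "1 0 0 0.02 0" --pt "1 0 0 0.05 0" --pt "1 0 0 0.09 0" --pt "1 0 0 0.13 0" --pt "1 0 -0.03 0.15 0" --pt "1 -0.02 -0.07 0.15 0" --pt "1 -0.05 -0.11 0.15 0" --pt "1 -0.08 -0.15 0.15 0" --pt "1 -0.1 -0.19 0.15 0" --pt "1 -0.12 -0.23 0.15 0"

```text
clock: 23.55
tcp_pos: [0.4978, -0.1378, 0.2205]
orientation: [-0.111, 1.568, 0.11]
contact_force: [0.0, -0.9, -0.4]
grip_width: 0.0853
```

Emit:
play_rows --pt "1 -0.01 -0.04 0 0" --pt "1 -0.02 -0.08 0 0" --pt "1 -0.02 -0.12 0 0" --pt "1 -0.02 -0.14 0 0" --pt "1 -0.02 -0.14 0 0" --pt "1 -0.02 -0.14 0 0"

```text
clock: 24.15
tcp_pos: [0.4791, -0.2758, 0.2202]
orientation: [-0.109, 1.568, 0.111]
contact_force: [0.3, 0.6, 0.1]
grip_width: 0.0852
```

```bash
python3 look.py 16
python3 - <<'E'
from h import *
g=r.grab_frame("top"); cv2.imwrite("pics/tf16.png",g["pixels"]); cv2.imwrite("pics/o16.png",ortho(g,.040,.53,.75,-.20,.26,1700)); cv2.imwrite("pics/p16.png",ortho(g,.093,.56,.70,.04,.20,3500))
E
```

```text
24.15 [ 0.4791 -0.2758  0.2202] yaw 0.14006053420178732 [-1.05272633e-04  7.09420359e-04 -9.99999743e-01] [0.3 0.6 0.1] [ 0.05 -0.01  0.03]
```

View pics/s16.png

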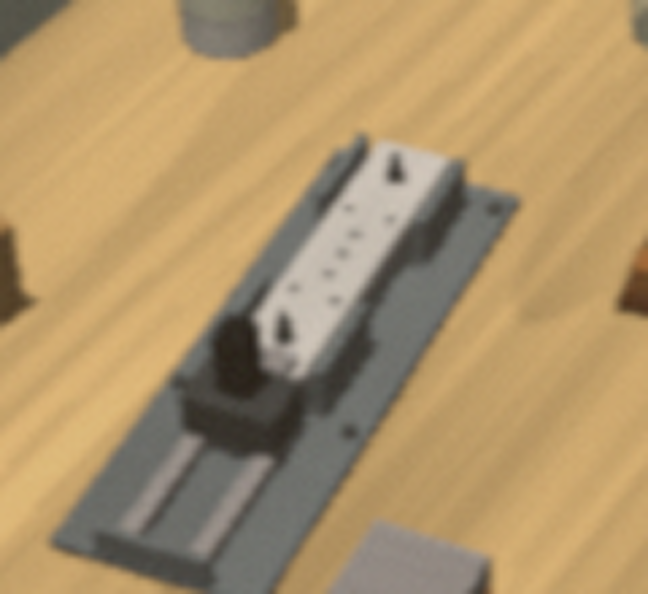

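View pics/o16.png

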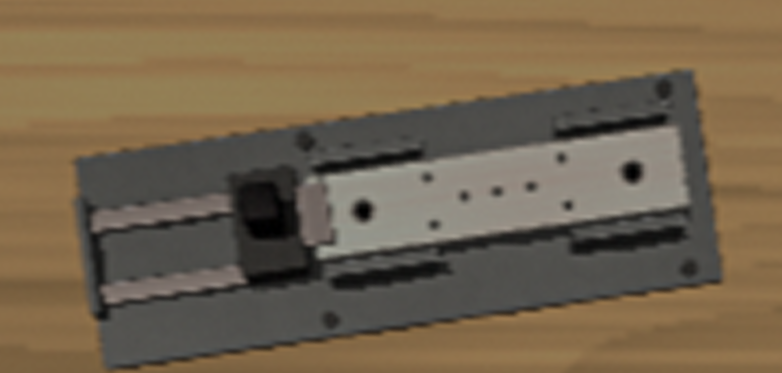

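View pics/tf16.png

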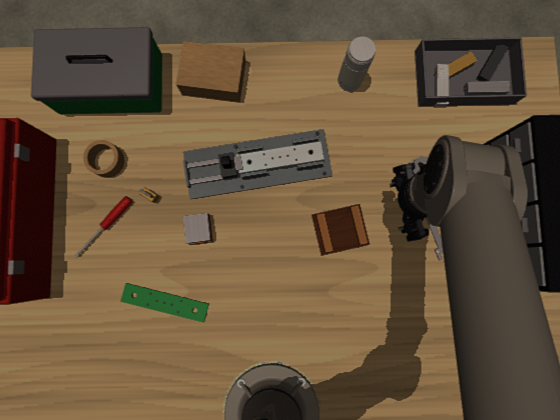

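View pics/p16.png

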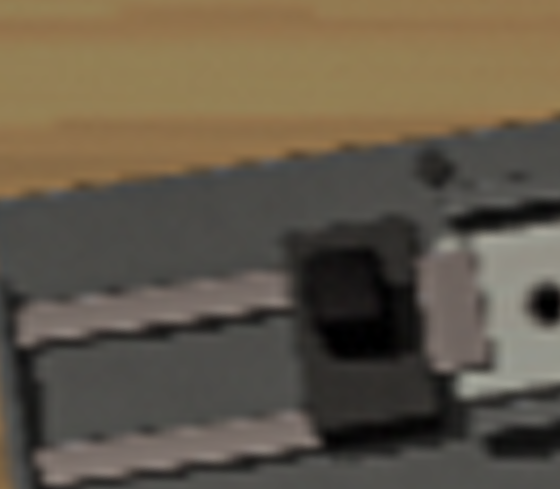

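The last pictures show the bar home on both pins, with the tongue over its end. The post is at jig y of about 136.5 mm, so the slide is about 74.5 mm, at its stop. The bystanders in view have not moved; I hand in.

```bash
python3 -c "
from bench import r
print(r.hand_in()); print(r.get_obs()['clock'])"
```

```text
the job is handed in; nothing more can be done
None
the job is handed in; nothing more can be done
```

The template is home on the jig's two pins with the clamp at its stop, and I handed the job in at about 24.3 s. No verdict was reported.

- **Moves:** I drew the template lengthwise out of the strap, laid it across the stand's battens and let go. I then took it again about 10 mm from its middle, lowered it over both pins and released it. Last I pulled the clamp carriage by its post to the stop.
- **Stand:** the pictures showed the template flat across both battens, its middle about 29 mm from the stand's centre. It was placed off-centre on purpose so the fingers fitted between the battens.
- **Seating:** while still gripped, the template's top measured 40.4 to 40.6 mm by depth (40 expected). The final pictures show both pins through the holes.
- **Clamp:** it did not move while the resisting force rose to 11 N. The post stood at jig y of about 136.5 mm, so the slide is about 74.5 mm.
- **Disagreements:**
  - The side camera placed the jig 2 to 3 mm farther in x than the top camera. I used the top camera's position, and the template went on freely.
  - The side camera's depth fit showed about 0.026 rad of cross tilt over few pixels. The top camera showed none.
- **Bystanders:** I judged these by eye from the pictures. The arm hid the jar and most of the wrench in the last top view; nothing had touched them.

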